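# Set a controller's zero under its push-latch flap

### The arm

A 6-joint arm with a two-finger parallel gripper is mounted at the origin on the work surface. World frame = base frame: x ahead of the robot, y to its left, z up, the work surface at z = 0. Lengths are in mm, angles in rad, forces in N, time in s.
With the tool pointing down it reaches from about 275 to 1000 mm from the base axis. Payload 8.4 kg.
Tool frame: the origin (TCP) lies midway between the tips of the shut fingers; the grasp point (between the pads) lies 19 mm behind it; z points along the fingers, y is the line along which they close (so a half turn about z gives the same grasp; the last joint's range is limited). The gripper opens to 85 mm and grips with 20 to 120 N. Pads are 22 mm wide; open, the fingers measure 114 mm over their backs; the gripper's body (76 mm by 85 mm) begins 54 mm behind the grasp point. The pads swing forward as they close: fully open they stand 13 mm farther back than shut.
Start: joints at [1.327, 0.353, 1.633, -0, 1.155, -0.002], TCP at [149.655, 606.821, 231.281] pointing down, gripper open.
Joint ranges: [-2.63, 2.63], [-0.92, 2.1], [0.06, 2.66], [-1.3, 4.44], [0, 2.69], [-3.02, 3.02]. Speed limits (rad/s): [2.22, 2.22, 2.79, 3.14, 3.14, 3.14].

### API

Orientations are given as [roll, pitch, yaw] about the fixed x, y, z axes, in that order (R = Rz(yaw) Ry(pitch) Rx(roll)).
In Python, from rig import monitor, imaging, r gives the robot as it stands.
- The arm moves only by the tool drive_tool, never from a script. Its argument "plan" is a list of rows, each an object of numbers: "x", "y", "z": the shift along the tool's x, y, z in units of 50 mm (1.0 is 50 mm); "ax", "ay", "az": the turn, a rotation vector about the tool's x, y, z in units of 6 degrees (1.0 is 6 degrees); "hand": the finger opening in mm, from 0 to 85.4. In form: [{"x": .., "y": .., "z": .., "ax": .., "ay": .., "az": .., "hand": ..}, ...]. A call has 1 to 8 rows; each row is the pose to reach, as a shift and turn from the pose commanded when the call began, along the tool's axes at that moment; what a row does not reach only later rows make up. A row lasts 1/10 s, in which the tool goes at most 50 mm and 8.59 degrees, less where a joint would pass 70% of its speed; a pose out of reach is approached as far as the arm can. A call with a gripper value outside its range is refused whole. The fingers move at their own pace and stop on an object; "grip_force" is the grip in N (left out, the last holds). Time passes only in rows, so rows that repeat a pose let the fingers close. It gives the time, the measured TCP pose, the force, the opening and the grip force at its end, in the units of the state.
- monitor.sense(): the state, without advancing time (a new reading comes with each control period).
- imaging.grab_frame(name): name is "side" or "top"; returns the picture (480x640x3 uint8, red, green, blue); there is no depth.
- imaging.camera_info(name): a dict with "mtx" (3x3 intrinsics, pixels), "R" (3x3) and "t" (3): a world point X has camera coordinates R X + t. Camera axes: x right, y down, z forward; pixel columns grow to the right and rows downward; lengths in mm; the calibration is good to about 2 mm. A picture is of the moment at which its call begins. camera_info takes no time and is no camera call.
- r.sign_off(): hands the job in; it is judged then, once.
The state is a dict: "clock": time; "qpos": joint angles; "qvel": joint speeds; "joint_efforts": joint torques, N m; "eef_pos": TCP position; "tcp_rot": TCP orientation; "contact_force": force on the tool from outside, world axes, zero at the start; "wrist_torque": the same for the moment, N m; "opening": opening from 0.0 (shut) to 1.0 (fully open); "grasp_force": force on a finger pad.
Only numpy, scipy, OpenCV 4.12 (cv2) and the standard library are available. Lean on these libraries where they do the work, as an engineer would, in place of code of your own. Each camera call takes 0.05 s, during which the arm holds its last target. There are 200 camera calls.

### The job

Set the zero on the motion controller with the blue flap: with a fingertip press the front edge of the blue flap in so that it pops open, press the green button beneath it fully down, then press the flap down again until it latches shut. Touch and press only: do not shove or lift either controller, leave the grey flap shut, leave the things lying about where they are, and finish with the hand clear.

Things in the scene. Friction and masses are not known exactly. Their poses are not given: they have to be found in the camera images.
- ctrl_b: loose motion controller, dark box 150 (x) x 180 (y) x 68 mm high on rubber feet, about 2.2 kg; origin: centre of underside, front (-x) to the robot. A blue flap, 110 mm (y) by 46 mm (x), covers the front half of its top, 2 to 48 mm in front of its hinge line; shut, its face lies level, 6.5 mm proud (74.5 mm up). Under it an open recess, 52 (x) x 114 (y) mm, 30 mm deep, holds one green button
- ctrl_b_flap (a joint): blue flap's angle, rad: 0 shut and level; positive is front edge up. Push-push latch: pressed below level to -0.1 or lower (stop -0.12) and let go, it pops open to 1.41 in a second and rests there, softly sprung (yields back to 1.9). Pressed from open to -0.1 or lower and let go, it stays shut; let go sooner, it reopens. Pressed slowly at the mark it takes 2 to 5 N; over 7 N it is on the stop
- ctrl_b_press (a point): centre of the white press mark, a 16 mm disc on the blue flap's upper face near its front edge, 37 mm from the hinge line, midway along y; moves and turns with the flap (z out of the upper face). At the stop it is 4.5 mm lower than shut. The shut face is 8.5 mm above the hinge line; open, the flap stands 47 mm above it, upper face away from the robot
- ctrl_b_hinge (a point): middle of the blue flap's hinge line, 6 mm in front of the controller's centre and 2 mm below its top; axes as the controller's (y along the hinge, x to the rear)
- ctrl_b_zero (a joint): how far the green button under the blue flap is pressed, m: 0 up, 0.005 fully down; sprung, 4 N to hold it fully down, comes back up when let go
- ctrl_b_zero_top (a point): centre of the green button's top, 20 mm across, in the recess under the blue flap: 24 mm in front of the hinge line, 22 mm to +y of the middle, 9 mm below the controller's top. The latch tongue, 12 mm wide, stands 22 mm out of the flap's inner face 42 mm to -y of the middle: keep clear of it
- ctrl_g: loose motion controller, dark box 150 (x) x 180 (y) x 68 mm high on rubber feet, about 2.2 kg; origin: centre of underside, front (-x) to the robot. A grey flap, 110 mm (y) by 46 mm (x), covers the front half of its top, 2 to 48 mm in front of its hinge line; shut, its face lies level, 6.5 mm proud (74.5 mm up). Same make as the other, to be left alone
- ctrl_g_flap (a joint): grey flap's angle, rad: 0 shut and latched, positive open; same push-push latch, to be left shut
- vial: small amber glass jar with a black cap, 28 mm across, 50 mm tall, standing on the table; origin at the centre of its underside
- lens_tube: blue metal lens tube, 38 mm across its foot, 55 mm tall, standing on the table; origin at the centre of its underside
- driver: screwdriver, 150 mm long, lying on the table between the controllers; origin under its middle
- lens_cap: black lens cap, 34 mm across and 8 mm high, lying on the rear half of the blue-flapped controller's top; origin at the centre of its underside
- post_holder: aluminium post holder with a brass thumbscrew, 31 mm across its foot, 50 mm tall, standing on the rear half of the grey-flapped controller's top; origin at the centre of its underside
- adapter: black adapter ring, 52 mm across, 12 mm high, lying on the table at the robot's right; origin at the centre of its underside
- parts_tray: grey tray with compartments, 100 x 140 x 25 mm, on the table at the robot's left; origin at the centre of its underside

How it is judged (in metres and radians):
On the way, in this order (a step that is already met when the one before it is completed fails the run):
1. the blue flap has popped open (value of joint ctrl_b_flap above 1.1 rad), for 0.2 s.
2. the green button is pressed fully down, with the flap open (value of joint ctrl_b_zero above 0.0042 m and value of joint ctrl_b_flap above 0.5 rad), for 0.1 s.
3. the blue flap is shut and latched, with no finger on it (value of joint ctrl_b_flap between -0.03 and 0.03 rad and contact force between the fingers and ctrl_b below 0.1 N), for 0.4 s.
At the end, for the whole second after the job is handed in: The blue flap is latched shut and level (within 0.03 rad), the green button is up again (within 1 mm), the grey flap is shut, both controllers stand within 20 mm of where they were and all other things within 25 mm (value of joint ctrl_b_flap between -0.03 and 0.03 rad and value of joint ctrl_g_flap between -0.03 and 0.03 rad and value of joint ctrl_b_zero below 0.001 m and linear speed of ctrl_b below 0.02 m/s and not (distance of ctrl_b from where it was at the start of the episode above 0.02 m) and not (distance of ctrl_g from where it was at the start of the episode above 0.02 m) and not (distance of vial from where it was at the start of the episode above 0.025 m) and not (distance of lens_tube from where it was at the start of the episode above 0.025 m) and not (distance of driver from where it was at the start of the episode above 0.025 m) and not (distance of lens_cap from where it was at the start of the episode above 0.025 m) and not (distance of post_holder from where it was at the start of the episode above 0.025 m) and not (distance of adapter from where it was at the start of the episode above 0.025 m) and not (distance of parts_tray from where it was at the start of the episode above 0.025 m)); the robot touches nothing.
It fails at once if a controller is shoved or lifted by more than 20 mm (distance of any of ctrl_b, ctrl_g from where it was at the start of the episode above 0.02 m).
It fails at once if a controller is tipped or lifted off its feet (angle between any of ctrl_b, ctrl_g's own z axis and vertical above 0.1 rad or height (world z) of any of ctrl_b, ctrl_g above 0.01 m).
It fails at once if the grey flap is opened (value of joint ctrl_g_flap above 0.2 rad).
It fails at once if another thing is moved by more than 25 mm (distance of any of vial, lens_tube, driver, lens_cap, post_holder, adapter, parts_tray from where it was at the start of the episode above 0.025 m).
It also fails if it takes over 58 s, if anything falls off the work surface, if the arm or the gripper's body presses on something with over 40 N, if the wrist force passes 120 N, or if a joint passes its speed limit or range.

## Working session

There is one attempt and no reset: what is moved stays moved. The work goes in short steps, Python scripts to look and compute and a tool call to move; the robot and the scene stay as the last step left them, time stands still between calls to the robot, and variables do not carry over. Pictures are saved under pics/ and viewed, at most 10 in all, crops included, and the job is handed in when it is done.

Besides the shell and the picture viewer there is one more tool, called after ">>>" in YAML: its name, and indented under it one key for each argument. drive_tool: Moves the arm, as the interface text tells. Its arguments: {"type":"object","properties":{"plan":{"type":"array","items":{"type":"object","properties":{"x":{"type":"number"},"y":{"type":"number"},"z":{"type":"number"},"ax":{"type":"number"},"ay":{"type":"number"},"az":{"type":"number"},"hand":{"type":"number"}}}},"grip_force":{"type":"number"}},"required":["plan"]}

```bash
mkdir -p pics; python3 - <<'E'
from rig import monitor, imaging, r
import cv2
for n in("top","side"):
    cv2.imwrite(f"pics/{n}0.png",imaging.grab_frame(n)[:,:,::-1]); c=imaging.camera_info(n); print(n,c["mtx"],c["R"],c["t"])
s=monitor.sense();print(s)
E
```

```text
top [[475.38957307   0.         319.14459932]
 [  0.         475.38957307 246.53470437]
 [  0.           0.           1.        ]] [[ 0.00245482 -0.99963439 -0.0269271 ]
 [-0.98315778  0.00250814 -0.18274157]
 [ 0.1827423   0.02692219 -0.98279217]] [  40.81511767  540.45482396 1283.48870995]
side [[552.04936568   0.         321.88306807]
 [  0.         552.04936568 239.85073464]
 [  0.           0.           1.        ]] [[-0.98113265 -0.19200876  0.02261308]
 [-0.11631008  0.49276468 -0.8623543 ]
 [ 0.15443665 -0.84871409 -0.50580007]] [ 516.28321307  115.30761217 1364.21991575]
{'clock': 0.1, 'qpos': array([ 1.32662040e+00,  3.53595469e-01,  1.63405547e+00, -2.11876596e-05,
        1.15523161e+00, -2.39192187e-03]), 'qvel': array([ 4.33296590e-04, -1.99615500e-03, -2.96096218e-03,  4.76407528e-04,
       -4.20302329e-05, -1.12027489e-03]), 'joint_efforts': array([ 1.56310391e-03, -6.06355691e+01, -3.42817640e+01,  1.78620130e-04,
        4.15804912e-03, -7.77837357e-06]), 'eef_pos': array([149.54289726, 606.3960183 , 230.62824891]), 'tcp_rot': array([-3.14030272e+00,  1.62879204e-05,  2.89981723e+00]), 'contact_force': array([ 0.12173285, -0.56879176, -0.36687556]), 'wrist_torque': array([ 0.03970082, -0.02195492, -0.01045668]), 'grasp_force': 0.0, 'opening': 0.9997255990162027}
```

View pics/top0.png

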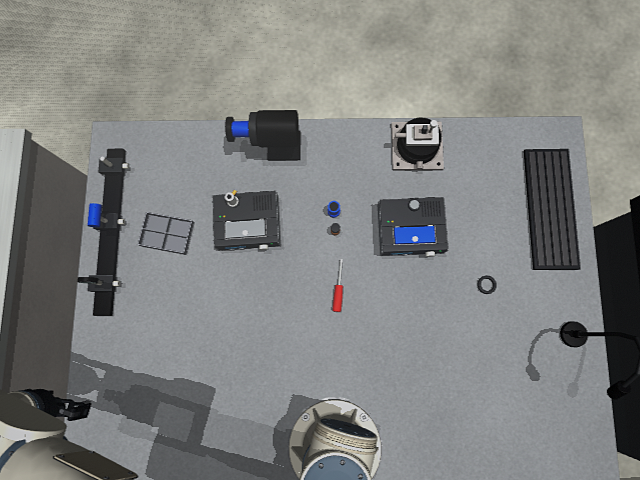

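View pics/side0.png

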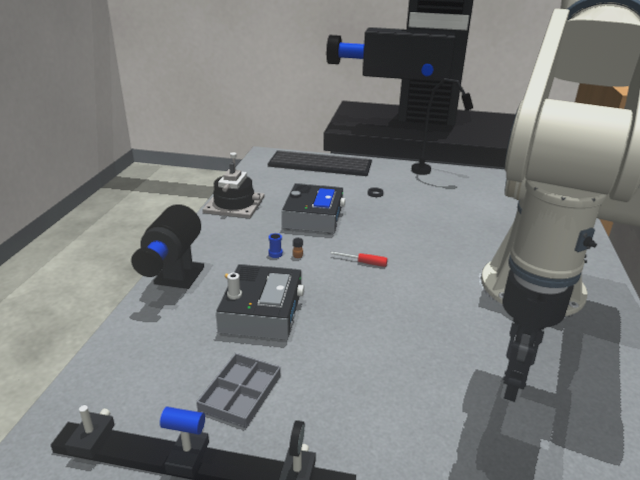

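The top view shows the blue flap at about (415,235) with its white mark at its front. The grey-flapped controller is at (246,222), and the vial and tube are at (334,220) between the two. The side view shows the blue flap at (325,198). Next I'll measure the flap on its z=74.5 plane.

```bash
cat > h.py <<'E'
from rig import monitor, imaging, r
import cv2, numpy as np
from scipy.spatial.transform import Rotation as Ro
def ray(n,uv,z):
    c=imaging.camera_info(n);R,t=np.array(c["R"]),np.array(c["t"]);C=-R.T@t
    d=np.c_[np.atleast_2d(uv),np.ones(len(np.atleast_2d(uv)))]@np.linalg.inv(c["mtx"]).T@R
    return C+d*((z-C[2])/d[:,2])[:,None]
def proj(n,X):
    c=imaging.camera_info(n);p=(np.atleast_2d(X)@np.array(c["R"]).T+c["t"])@np.array(c["mtx"]).T
    return p[:,:2]/p[:,2:]
E
python3 - <<'E'
from h import *
for n,(u0,v0,u1,v1) in {"top":(370,190,460,265),"side":(300,180,350,215)}.items():
    im=cv2.imread(f"pics/{n}0.png"); crop=im[v0:v1,u0:u1].astype(int)
    b,g,rr=crop[...,0],crop[...,1],crop[...,2]
    m=((b>120)&(b-rr>70)).astype(np.uint8)
    cs,_=cv2.findContours(m,cv2.RETR_EXTERNAL,cv2.CHAIN_APPROX_NONE); c=max(cs,key=cv2.contourArea)
    P=ray(n,c[:,0]+[u0,v0],74.5)
    rect=cv2.minAreaRect(P[:,:2].astype(np.float32)); print(n,cv2.contourArea(c),rect); print(cv2.boxPoints(rect))
    f=np.zeros_like(m);cv2.drawContours(f,[cv2.convexHull(c)],-1,1,-1)
    w=((rr>150)&(f>0)); v,u=np.nonzero(w); print("mark",len(u), ray(n,[[u.mean()+u0,v.mean()+v0]],74.5) if len(u) else 0)
    cv2.imwrite(f"pics/{n}0c.png",cv2.resize(im[v0:v1,u0:u1],None,fx=7,fy=7,interpolation=cv2.INTER_CUBIC))
E
```

```text
top 591.0 ((569.5023193359375, -221.5624542236328), (45.1607551574707, 110.7182388305664), 1.931923508644104)
[[ 545.0685  -166.99603]
 [ 548.801   -277.65134]
 [ 593.93616 -276.12888]
 [ 590.2036  -165.47357]]
mark 25 [[ 557.69613133 -222.72785816   74.5       ]]
side 268.0 ((566.2883911132812, -222.33489990234375), (47.68577575683594, 122.14535522460938), 1.9204941987991333)
[[ 540.41223 -162.09557]
 [ 544.5056  -284.1723 ]
 [ 592.16455 -282.57422]
 [ 588.07117 -160.4975 ]]
mark 9 [[ 555.24336455 -228.91815579   74.5       ]]
```

View pics/top0c.png

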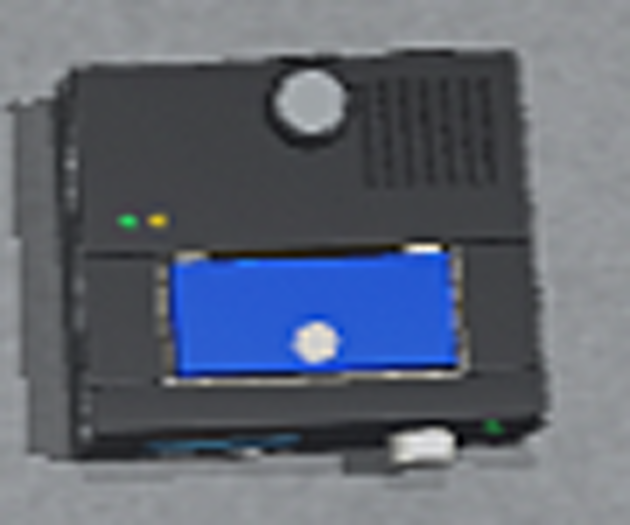

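The top crop shows the flap and its white mark (crop 315,342). The mark ray gives (557.7,-222.7), and the rectangle fit predicts (557.5,-222.0), so they agree. Yaw is +1.93°, hinge about (594.5,-220.7), and the lens cap is on the rear half. Next I'll work out the approach.

```bash
cat >> h.py <<'E'
H=np.array([594.5,-220.7,66.]); YAW=np.deg2rad(1.93)
ux=np.array([np.cos(YAW),np.sin(YAW),0]); uy=np.array([-np.sin(YAW),np.cos(YAW),0])
def P(a,b,z): # hinge frame: a forward(+rear), b +y, world z
    p=H+a*ux+b*uy; p[2]=z; return p
def go(p,yaw=np.pi+YAW):
    s=monitor.sense(); T=Ro.from_euler("xyz",s["tcp_rot"]); G=Ro.from_euler("xyz",[np.pi,0,yaw])
    print("xyz",np.round(T.inv().apply(p-s["eef_pos"])/50,3),"rot",np.round(np.rad2deg((T.inv()*G).as_rotvec())/6,3))
def st():
    s=monitor.sense(); T=s["eef_pos"]-H
    print(s["clock"],"hinge-frame",np.round([T@ux,T@uy],1),"z",s["eef_pos"][2].round(1),"rot",s["tcp_rot"].round(3),"F",s["contact_force"].round(2),"op",s["opening"])
E
python3 -c "
from h import *
go(P(-40,0,160))
print(ray('top',[[370+311/7,190+102/7]],76))"
```

```text
xyz [-11.831 -14.146   1.431] rot [-1.20e-02 -2.00e-03 -2.63e+00]
[[ 653.72626755 -224.72381063   76.        ]]
```

>>> drive_tool:
  plan:
    - {"x": -11.83, "y": -14.15, "z": 0, "az": -2.63, "hand": 0}
    - {"x": -11.83, "y": -14.15, "z": 0, "az": -2.63, "hand": 0}
    - {"x": -11.83, "y": -14.15, "z": 0, "az": -2.63, "hand": 0}
    - {"x": -11.83, "y": -14.15, "z": 0, "az": -2.63, "hand": 0}
    - {"x": -11.83, "y": -14.15, "z": 0, "az": -2.63, "hand": 0}
    - {"x": -11.83, "y": -14.15, "z": 0, "az": -2.63, "hand": 0}
    - {"x": -11.83, "y": -14.15, "z": 0, "az": -2.63, "hand": 0}
    - {"x": -11.83, "y": -14.15, "z": 0, "az": -2.63, "hand": 0}

```text
invalid input
```

```bash
python3 -c "
from h import *
st();go(P(-40,0,160))"
```

```text
0.1 hinge-frame [-416.8  841.6] z 230.6 rot [-3.14  0.    2.9 ] F [ 0.12 -0.57 -0.37] op 0.9997255990162027
xyz [-11.831 -14.146   1.431] rot [-1.20e-02 -2.00e-03 -2.63e+00]
```

>>> drive_tool:
  plan:
    - {"x": -0.6, "y": -0.75, "z": 0, "ax": 0, "ay": 0, "az": -0.3, "hand": 0}
    - {"x": -1.2, "y": -1.5, "z": 0, "ax": 0, "ay": 0, "az": -0.6, "hand": 0}
    - {"x": -1.8, "y": -2.2, "z": 0, "ax": 0, "ay": 0, "az": -0.9, "hand": 0}
    - {"x": -2.4, "y": -2.9, "z": 0, "ax": 0, "ay": 0, "az": -1.2, "hand": 0}
    - {"x": -3.0, "y": -3.6, "z": 0, "ax": 0, "ay": 0, "az": -1.5, "hand": 0}
    - {"x": -3.6, "y": -4.3, "z": 0, "ax": 0, "ay": 0, "az": -1.8, "hand": 0}
    - {"x": -4.2, "y": -5.0, "z": 0, "ax": 0, "ay": 0, "az": -2.1, "hand": 0}
    - {"x": -4.8, "y": -5.7, "z": 0, "ax": 0, "ay": 0, "az": -2.6, "hand": 0}

```text
clock: 0.9
eef_pos: [314.7, 270.9, 231.2]
tcp_rot: [-3.142, 0.0, -3.109]
contact_force: [0.8, -0.0, -0.5]
opening: -0.002
grasp_force: 0.0
```

```bash
python3 -c "
from h import *
st();go(P(-40,0,160))"
```

```text
0.9 hinge-frame [-263.1  500.7] z 231.2 rot [-3.142  0.    -3.109] F [ 0.81 -0.05 -0.48] op -0.002124545680604512
xyz [ -4.474 -10.009   1.425] rot [-0.     0.001 -0.012]
```

>>> drive_tool:
  plan:
    - {"x": -0.4, "y": -0.9, "z": 0, "hand": 0}
    - {"x": -0.8, "y": -1.8, "z": 0, "hand": 0}
    - {"x": -1.2, "y": -2.7, "z": 0, "hand": 0}
    - {"x": -1.6, "y": -3.6, "z": 0, "hand": 0}
    - {"x": -2.0, "y": -4.5, "z": 0, "hand": 0}
    - {"x": -2.4, "y": -5.4, "z": 0, "hand": 0}
    - {"x": -2.8, "y": -6.3, "z": 0, "hand": 0}
    - {"x": -3.2, "y": -7.2, "z": 0, "hand": 0}

```text
invalid input
```

```bash
python3 -c "
from h import *
st();go(P(-40,0,130))"
```

```text
0.9 hinge-frame [-263.1  500.7] z 231.2 rot [-3.142  0.    -3.109] F [ 0.81 -0.05 -0.48] op -0.002124545680604512
xyz [ -4.474 -10.009   2.025] rot [-0.     0.001 -0.012]
```

>>> drive_tool:
  plan:
    - {"x": -0.4, "y": -0.9, "z": 0, "ax": 0, "ay": 0, "az": 0, "hand": 0}
    - {"x": -0.8, "y": -1.8, "z": 0, "ax": 0, "ay": 0, "az": 0, "hand": 0}
    - {"x": -1.2, "y": -2.7, "z": 0, "ax": 0, "ay": 0, "az": 0, "hand": 0}
    - {"x": -1.6, "y": -3.6, "z": 0, "ax": 0, "ay": 0, "az": 0, "hand": 0}
    - {"x": -2.0, "y": -4.5, "z": 0, "ax": 0, "ay": 0, "az": 0, "hand": 0}
    - {"x": -2.4, "y": -5.4, "z": 0, "ax": 0, "ay": 0, "az": 0, "hand": 0}
    - {"x": -2.8, "y": -6.3, "z": 0, "ax": 0, "ay": 0, "az": 0, "hand": 0}
    - {"x": -3.2, "y": -7.2, "z": 0, "ax": 0, "ay": 0, "az": 0, "hand": 0}

```text
clock: 1.7
eef_pos: [485.7, -84.4, 231.2]
tcp_rot: [3.141, -0.0, -3.112]
contact_force: [1.6, 1.2, 0.1]
opening: 0.002
grasp_force: 0.0
```

```bash
python3 -c "
from h import *
st();go(P(-40,0,130))"
```

```text
1.7 hinge-frame [-104.2  139.9] z 231.2 rot [ 3.141 -0.    -3.112] F [1.62 1.2  0.09] op 0.0019306782391989808
xyz [-1.294 -2.793  2.023] rot [ 0.002 -0.    -0.035]
```

All seven keys are needed. Next, go over the mark.

>>> drive_tool:
  plan:
    - {"x": -0.4, "y": -0.8, "z": 0.3, "ax": 0, "ay": 0, "az": -0.03, "hand": 0}
    - {"x": -0.8, "y": -1.6, "z": 0.7, "ax": 0, "ay": 0, "az": -0.03, "hand": 0}
    - {"x": -1.1, "y": -2.4, "z": 1.2, "ax": 0, "ay": 0, "az": -0.03, "hand": 0}
    - {"x": -1.29, "y": -2.79, "z": 1.8, "ax": 0, "ay": 0, "az": -0.03, "hand": 0}
    - {"x": -1.29, "y": -2.79, "z": 2.5, "ax": 0, "ay": 0, "az": -0.03, "hand": 0}
    - {"x": -1.29, "y": -2.79, "z": 2.7, "ax": 0, "ay": 0, "az": -0.03, "hand": 0}
    - {"x": -1.29, "y": -2.79, "z": 2.7, "ax": 0, "ay": 0, "az": -0.03, "hand": 0}
    - {"x": -1.29, "y": -2.79, "z": 2.7, "ax": 0, "ay": 0, "az": -0.03, "hand": 0}

```text
clock: 2.5
eef_pos: [554.5, -219.5, 97.4]
tcp_rot: [-3.141, 0.001, -3.107]
contact_force: [0.9, 0.5, 1.2]
opening: 0.001
grasp_force: 0.0
```

```bash
python3 - <<'E'
from h import *
st();go(P(-40,0,80))
a=imaging.grab_frame("top")[190:265,370:460,::-1];b=imaging.grab_frame("side")[165:225,290:362,::-1]
cv2.imwrite("pics/c1.png",np.hstack([cv2.resize(a,(480,400)),cv2.resize(b,(320,267)).copy() if 0 else cv2.resize(b,(320,400))]))
print(proj("top",monitor.sense()["eef_pos"]),proj("side",monitor.sense()["eef_pos"]))
E
```

```text
2.5 hinge-frame [-39.9   2.5] z 97.4 rot [-3.141e+00  1.000e-03 -3.107e+00] F [0.88 0.49 1.22] op 0.0006364279383886219
xyz [ 0.002 -0.05   0.348] rot [-0.003  0.008  0.005]
[[415.21445996 237.70401883]] [[327.46130293 190.3748745 ]]
```

View pics/c1.png

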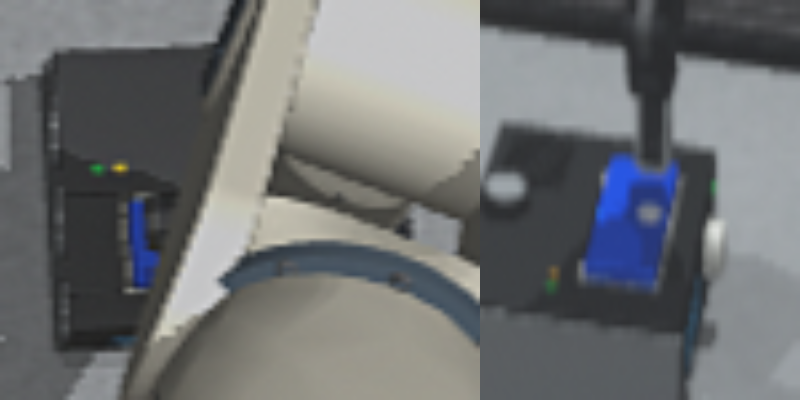

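Side crop: the fingertip at (653,165) hangs over the mark at (650,213), clear of the flap. Pressing slowly.

>>> drive_tool:
  plan:
    - {"x": 0, "y": -0.05, "z": 0.2, "ax": 0, "ay": 0, "az": 0, "hand": 0}
    - {"x": 0, "y": -0.05, "z": 0.36, "ax": 0, "ay": 0, "az": 0, "hand": 0}
    - {"x": 0, "y": -0.05, "z": 0.42, "ax": 0, "ay": 0, "az": 0, "hand": 0}
    - {"x": 0, "y": -0.05, "z": 0.45, "ax": 0, "ay": 0, "az": 0, "hand": 0}
    - {"x": 0, "y": -0.05, "z": 0.48, "ax": 0, "ay": 0, "az": 0, "hand": 0}
    - {"x": 0, "y": -0.05, "z": 0.5, "ax": 0, "ay": 0, "az": 0, "hand": 0}
    - {"x": 0, "y": -0.05, "z": 0.51, "ax": 0, "ay": 0, "az": 0, "hand": 0}
    - {"x": 0, "y": -0.05, "z": 0.51, "ax": 0, "ay": 0, "az": 0, "hand": 0}

```text
clock: 3.4
eef_pos: [554.0, -222.2, 70.8]
tcp_rot: [3.141, -0.0, -3.108]
contact_force: [-3.4, 1.0, 3.3]
opening: -0.004
grasp_force: 2.0
```

>>> drive_tool:
  plan:
    - {"x": 0, "y": 0, "z": 0.02, "ax": 0, "ay": 0, "az": 0, "hand": 0}
    - {"x": 0, "y": 0, "z": 0.03, "ax": 0, "ay": 0, "az": 0, "hand": 0}
    - {"x": 0, "y": 0, "z": 0.03, "ax": 0, "ay": 0, "az": 0, "hand": 0}

```text
clock: 3.7
eef_pos: [554.2, -222.3, 70.3]
tcp_rot: [-3.141, 0.0, -3.108]
contact_force: [-7.4, 1.9, 14.9]
opening: -0.0
grasp_force: 7.2
```

On the stop. Release up and toward the robot.

>>> drive_tool:
  plan:
    - {"x": 0, "y": 0, "z": -0.2, "ax": 0, "ay": 0, "az": 0, "hand": 0}
    - {"x": 0.3, "y": 0, "z": -0.9, "ax": 0, "ay": 0, "az": 0, "hand": 0}
    - {"x": 0.7, "y": 0, "z": -1.6, "ax": 0, "ay": 0, "az": 0, "hand": 0}
    - {"x": 0.7, "y": 0, "z": -1.8, "ax": 0, "ay": 0, "az": 0, "hand": 0}
    - {"x": 0.7, "y": 0, "z": -1.8, "ax": 0, "ay": 0, "az": 0, "hand": 0}
    - {"x": 0.7, "y": 0, "z": -1.8, "ax": 0, "ay": 0, "az": 0, "hand": 0}
    - {"x": 0.7, "y": 0, "z": -1.8, "ax": 0, "ay": 0, "az": 0, "hand": 0}
    - {"x": 0.7, "y": 0, "z": -1.8, "ax": 0, "ay": 0, "az": 0, "hand": 0}

```text
clock: 4.5
eef_pos: [518.9, -223.1, 157.9]
tcp_rot: [3.141, -0.002, -3.108]
contact_force: [0.3, -0.9, -0.1]
opening: -0.006
grasp_force: 0.0
```

>>> drive_tool:
  plan:
    - {"x": 0, "y": 0, "z": 0, "ax": 0, "ay": 0, "az": 0, "hand": 0}
    - {"x": 0, "y": 0, "z": 0, "ax": 0, "ay": 0, "az": 0, "hand": 0}
    - {"x": 0, "y": 0, "z": 0, "ax": 0, "ay": 0, "az": 0, "hand": 0}
    - {"x": 0, "y": 0, "z": 0, "ax": 0, "ay": 0, "az": 0, "hand": 0}
    - {"x": 0, "y": 0, "z": 0, "ax": 0, "ay": 0, "az": 0, "hand": 0}

```text
clock: 5.0
eef_pos: [519.2, -223.4, 159.3]
tcp_rot: [-3.142, 0.0, -3.108]
contact_force: [-0.3, 0.6, -1.2]
opening: 0.002
grasp_force: 0.0
```

```bash
python3 - <<'E'
from h import *
st();go(P(-27,22,125));go(P(-27,22,54))
b=imaging.grab_frame("side")[150:230,280:376,::-1]
cv2.imwrite("pics/c2.png",cv2.resize(b,(720,600),interpolation=cv2.INTER_CUBIC))
print("button px",(proj("side",P(-24,22,59))-[280,150])*7.5)
E
```

```text
5.0 hinge-frame [-75.4  -0.2] z 159.3 rot [-3.142  0.    -3.108] F [-0.27  0.63 -1.17] op 0.0017602016696956471
xyz [-0.968  0.444  0.686] rot [-0.     0.    -0.001]
xyz [-0.968  0.444  2.106] rot [-0.     0.    -0.001]
button px [[306.07102956 413.34723315]]
```

View pics/c2.png

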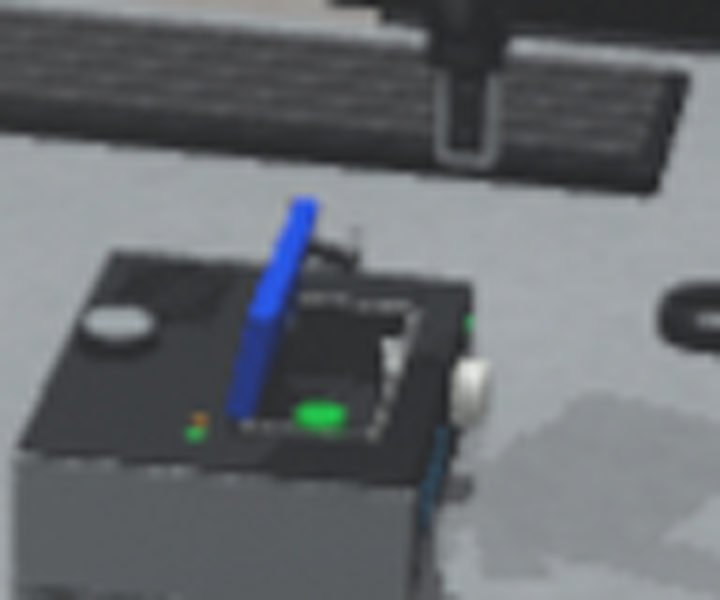

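Crop: flap standing open, with the green button at (321,414). It was predicted at (306,413), and the side camera showed the same small bias on the fingertip. I'll aim 28 mm in front of the hinge.

>>> drive_tool:
  plan:
    - {"x": -0.5, "y": 0.3, "z": 0, "ax": 0, "ay": 0, "az": 0, "hand": 0}
    - {"x": -0.95, "y": 0.44, "z": 0.2, "ax": 0, "ay": 0, "az": 0, "hand": 0}
    - {"x": -0.95, "y": 0.44, "z": 0.7, "ax": 0, "ay": 0, "az": 0, "hand": 0}
    - {"x": -0.95, "y": 0.44, "z": 1.1, "ax": 0, "ay": 0, "az": 0, "hand": 0}
    - {"x": -0.95, "y": 0.44, "z": 1.5, "ax": 0, "ay": 0, "az": 0, "hand": 0}
    - {"x": -0.95, "y": 0.44, "z": 1.8, "ax": 0, "ay": 0, "az": 0, "hand": 0}
    - {"x": -0.95, "y": 0.44, "z": 1.9, "ax": 0, "ay": 0, "az": 0, "hand": 0}
    - {"x": -0.95, "y": 0.44, "z": 1.9, "ax": 0, "ay": 0, "az": 0, "hand": 0}

```text
clock: 5.85
eef_pos: [565.6, -199.8, 63.8]
tcp_rot: [3.141, -0.001, -3.108]
contact_force: [-0.1, 0.4, 0.1]
opening: -0.003
grasp_force: 0.0
```

```bash
python3 -c "
from h import *
st();go(P(-28,22,53.5))"
```

```text
5.85 hinge-frame [-28.2  21.8] z 63.8 rot [ 3.141e+00 -1.000e-03 -3.108e+00] F [-0.08  0.42  0.08] op -0.002893245894930274
xyz [-0.004  0.004  0.206] rot [ 0.004 -0.009 -0.002]
```

>>> drive_tool:
  plan:
    - {"x": 0, "y": 0, "z": 0.08, "ax": 0, "ay": 0, "az": 0, "hand": 0}
    - {"x": 0, "y": 0, "z": 0.14, "ax": 0, "ay": 0, "az": 0, "hand": 0}
    - {"x": 0, "y": 0, "z": 0.18, "ax": 0, "ay": 0, "az": 0, "hand": 0}
    - {"x": 0, "y": 0, "z": 0.21, "ax": 0, "ay": 0, "az": 0, "hand": 0}
    - {"x": 0, "y": 0, "z": 0.23, "ax": 0, "ay": 0, "az": 0, "hand": 0}
    - {"x": 0, "y": 0, "z": 0.23, "ax": 0, "ay": 0, "az": 0, "hand": 0}
    - {"x": 0, "y": 0, "z": 0.23, "ax": 0, "ay": 0, "az": 0, "hand": 0}

```text
clock: 6.55
eef_pos: [566.6, -200.2, 53.9]
tcp_rot: [-3.141, 0.002, -3.108]
contact_force: [-0.4, -0.0, 10.6]
opening: 0.002
grasp_force: 5.0
```

Button fully down (z 53.9, about 10 N). Withdraw straight up.

>>> drive_tool:
  plan:
    - {"x": 0, "y": 0, "z": 0, "ax": 0, "ay": 0, "az": 0, "hand": 0}
    - {"x": 0, "y": 0, "z": 0, "ax": 0, "ay": 0, "az": 0, "hand": 0}
    - {"x": 0, "y": 0, "z": -0.4, "ax": 0, "ay": 0, "az": 0, "hand": 0}
    - {"x": 0.05, "y": 0, "z": -1.0, "ax": 0, "ay": 0, "az": 0, "hand": 0}
    - {"x": 0.05, "y": 0, "z": -1.7, "ax": 0, "ay": 0, "az": 0, "hand": 0}
    - {"x": 0.05, "y": 0, "z": -2.0, "ax": 0, "ay": 0, "az": 0, "hand": 0}
    - {"x": 0.05, "y": 0, "z": -2.0, "ax": 0, "ay": 0, "az": 0, "hand": 0}
    - {"x": 0.05, "y": 0, "z": -2.0, "ax": 0, "ay": 0, "az": 0, "hand": 0}

```text
clock: 7.35
eef_pos: [562.9, -199.8, 152.0]
tcp_rot: [3.141, -0.001, -3.108]
contact_force: [0.3, -0.4, -1.3]
opening: 0.0
grasp_force: 0.0
```

```bash
python3 -c "
from h import *
st();go(P(32,0,145));go(P(32,0,104))"
```

```text
7.35 hinge-frame [-30.9  22. ] z 152.0 rot [ 3.141e+00 -1.000e-03 -3.108e+00] F [ 0.33 -0.36 -1.25] op 0.00043277086955510085
xyz [-1.258 -0.44   0.139] rot [ 0.003 -0.006 -0.001]
xyz [-1.258 -0.44   0.959] rot [ 0.003 -0.006 -0.001]
```

>>> drive_tool:
  plan:
    - {"x": -0.5, "y": -0.2, "z": 0, "ax": 0, "ay": 0, "az": 0, "hand": 0}
    - {"x": -1.0, "y": -0.44, "z": 0, "ax": 0, "ay": 0, "az": 0, "hand": 0}
    - {"x": -1.26, "y": -0.44, "z": 0.1, "ax": 0, "ay": 0, "az": 0, "hand": 0}
    - {"x": -1.26, "y": -0.44, "z": 0.3, "ax": 0, "ay": 0, "az": 0, "hand": 0}
    - {"x": -1.26, "y": -0.44, "z": 0.7, "ax": 0, "ay": 0, "az": 0, "hand": 0}
    - {"x": -1.26, "y": -0.44, "z": 0.96, "ax": 0, "ay": 0, "az": 0, "hand": 0}
    - {"x": -1.26, "y": -0.44, "z": 0.96, "ax": 0, "ay": 0, "az": 0, "hand": 0}

```text
clock: 8.05
eef_pos: [624.2, -218.7, 101.5]
tcp_rot: [3.139, -0.006, -3.108]
contact_force: [-0.4, -0.8, -0.6]
opening: 0.0
grasp_force: 0.0
```

```bash
python3 - <<'E'
from h import *
st()
for p in [(0,104),(-20,104),(-32,92),(-40,78),(-40,70)]: go(P(p[0],0,p[1]))
b=imaging.grab_frame("side")[150:230,280:376,::-1]
cv2.imwrite("pics/c3.png",cv2.resize(b,(720,600),interpolation=cv2.INTER_CUBIC))
E
```

```text
8.05 hinge-frame [29.8  1. ] z 101.5 rot [ 3.139 -0.006 -3.108] F [-0.41 -0.79 -0.61] op 0.0002966773962812597
xyz [ 0.596 -0.02  -0.048] rot [ 0.021 -0.054  0.001]
xyz [ 0.996 -0.02  -0.045] rot [ 0.021 -0.054  0.001]
xyz [ 1.234 -0.021  0.196] rot [ 0.021 -0.054  0.001]
xyz [ 1.393 -0.022  0.477] rot [ 0.021 -0.054  0.001]
xyz [ 1.392 -0.022  0.637] rot [ 0.021 -0.054  0.001]
```

View pics/c3.png

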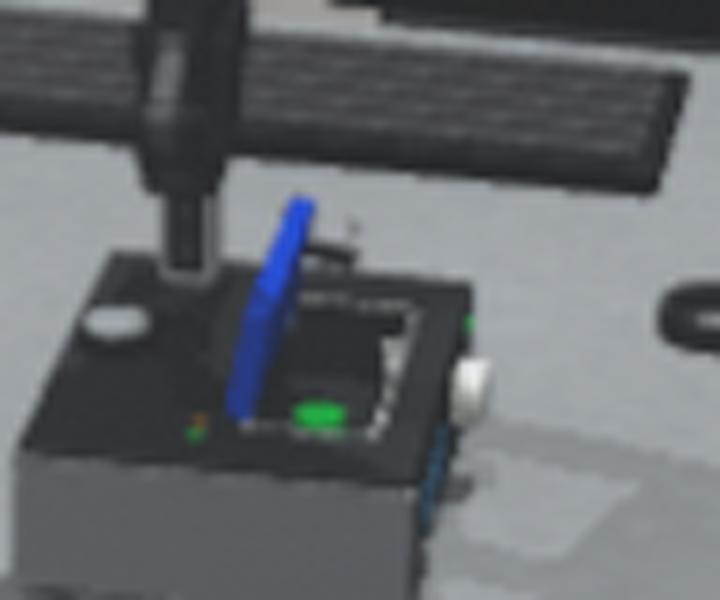

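Crop: fingertip at (190,280) behind the open flap (300,200), clear of the lens cap (118,322), and the button is up. Swing the flap over.

>>> drive_tool:
  plan:
    - {"x": 0.25, "y": 0, "z": 0, "ax": 0, "ay": 0, "az": 0, "hand": 0}
    - {"x": 0.5, "y": 0, "z": 0, "ax": 0, "ay": 0, "az": 0, "hand": 0}
    - {"x": 0.75, "y": 0, "z": 0, "ax": 0, "ay": 0, "az": 0, "hand": 0}
    - {"x": 1.0, "y": 0, "z": 0.03, "ax": 0, "ay": 0, "az": 0, "hand": 0}
    - {"x": 1.15, "y": 0, "z": 0.1, "ax": 0, "ay": 0, "az": 0, "hand": 0}
    - {"x": 1.28, "y": 0, "z": 0.22, "ax": 0, "ay": 0, "az": 0, "hand": 0}
    - {"x": 1.4, "y": 0, "z": 0.35, "ax": 0, "ay": 0, "az": 0, "hand": 0}
    - {"x": 1.42, "y": 0, "z": 0.42, "ax": 0, "ay": 0, "az": 0, "hand": 0}

```text
clock: 8.9
eef_pos: [554.8, -222.2, 82.9]
tcp_rot: [3.141, -0.002, -3.108]
contact_force: [-2.1, -0.1, 2.2]
opening: 0.001
grasp_force: 1.3
```

```bash
python3 - <<'E'
from h import *
st();go(P(-40,0,71))
b=imaging.grab_frame("side")[150:230,280:376,::-1]
cv2.imwrite("pics/c4.png",cv2.resize(b,(720,600),interpolation=cv2.INTER_CUBIC))
E
```

```text
8.9 hinge-frame [-39.7  -0.1] z 82.9 rot [ 3.141e+00 -2.000e-03 -3.108e+00] F [-2.11 -0.13  2.21] op 0.0005626528145329346
xyz [0.006 0.003 0.237] rot [ 0.004 -0.017 -0.001]
```

View pics/c4.png

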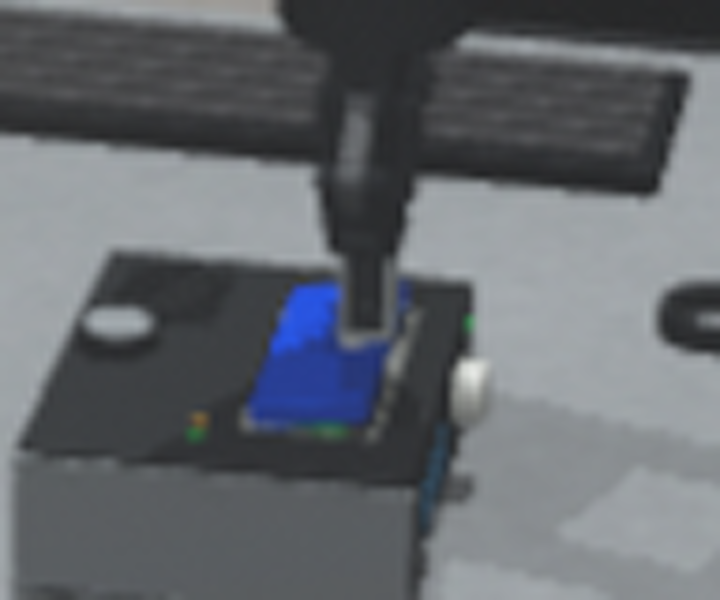

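Crop: the flap is nearly down under the fingertip (365,335). Press it to the stop.

>>> drive_tool:
  plan:
    - {"x": 0, "y": 0, "z": 0.08, "ax": 0, "ay": 0, "az": 0, "hand": 0}
    - {"x": 0, "y": 0, "z": 0.15, "ax": 0, "ay": 0, "az": 0, "hand": 0}
    - {"x": 0, "y": 0, "z": 0.2, "ax": 0, "ay": 0, "az": 0, "hand": 0}
    - {"x": 0, "y": 0, "z": 0.24, "ax": 0, "ay": 0, "az": 0, "hand": 0}
    - {"x": 0, "y": 0, "z": 0.26, "ax": 0, "ay": 0, "az": 0, "hand": 0}
    - {"x": 0, "y": 0, "z": 0.27, "ax": 0, "ay": 0, "az": 0, "hand": 0}
    - {"x": 0, "y": 0, "z": 0.27, "ax": 0, "ay": 0, "az": 0, "hand": 0}

```text
clock: 9.65
eef_pos: [555.7, -222.1, 70.6]
tcp_rot: [3.141, -0.001, -3.108]
contact_force: [-6.4, 0.8, 8.4]
opening: -0.0
grasp_force: 4.8
```

>>> drive_tool:
  plan:
    - {"x": 0, "y": 0, "z": 0.02, "ax": 0, "ay": 0, "az": 0, "hand": 0}
    - {"x": 0, "y": 0, "z": 0.02, "ax": 0, "ay": 0, "az": 0, "hand": 0}

```text
clock: 9.85
eef_pos: [555.7, -222.2, 70.4]
tcp_rot: [3.141, -0.001, -3.108]
contact_force: [-8.6, 2.1, 16.4]
opening: -0.001
grasp_force: 8.8
```

>>> drive_tool:
  plan:
    - {"x": 0, "y": 0, "z": -0.15, "ax": 0, "ay": 0, "az": 0, "hand": 0}
    - {"x": 0.1, "y": 0, "z": -0.6, "ax": 0, "ay": 0, "az": 0, "hand": 0}
    - {"x": 0.5, "y": 0, "z": -1.3, "ax": 0, "ay": 0, "az": 0, "hand": 0}
    - {"x": 0.8, "y": 0, "z": -2.0, "ax": 0, "ay": 0, "az": 0, "hand": 0}
    - {"x": 0.8, "y": 0, "z": -2.2, "ax": 0, "ay": 0, "az": 0, "hand": 0}
    - {"x": 0.8, "y": 0, "z": -2.2, "ax": 0, "ay": 0, "az": 0, "hand": 0}
    - {"x": 0.8, "y": 0, "z": -2.2, "ax": 0, "ay": 0, "az": 0, "hand": 0}
    - {"x": 0.8, "y": 0, "z": -2.2, "ax": 0, "ay": 0, "az": 0, "hand": 0}

```text
clock: 10.65
eef_pos: [515.9, -223.2, 177.7]
tcp_rot: [3.141, -0.002, -3.108]
contact_force: [0.2, 0.3, -0.9]
opening: 0.005
grasp_force: 0.0
```

```bash
python3 - <<'E'
from h import *
st()
b=imaging.grab_frame("side")[130:350,200:420,::-1]
cv2.imwrite("pics/c5.png",cv2.resize(b,(600,600),interpolation=cv2.INTER_CUBIC))
E
```

```text
10.65 hinge-frame [-78.6   0.2] z 177.7 rot [ 3.141e+00 -2.000e-03 -3.108e+00] F [ 0.25  0.26 -0.89] op 0.005315698354148351
```

View pics/c5.png

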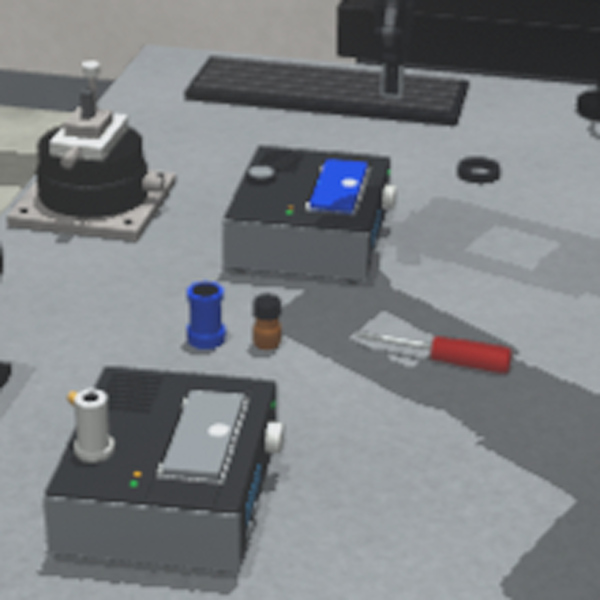

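Crop: the blue flap is shut at (340,185), the hand is clear, and everything else is in place. Let it settle, then hand in.

>>> drive_tool:
  plan:
    - {"x": 0, "y": 0, "z": 0, "ax": 0, "ay": 0, "az": 0, "hand": 0}
    - {"x": 0, "y": 0, "z": 0, "ax": 0, "ay": 0, "az": 0, "hand": 0}
    - {"x": 0, "y": 0, "z": 0, "ax": 0, "ay": 0, "az": 0, "hand": 0}
    - {"x": 0, "y": 0, "z": 0, "ax": 0, "ay": 0, "az": 0, "hand": 0}

```text
clock: 11.1
eef_pos: [516.1, -223.5, 179.1]
tcp_rot: [3.141, -0.0, -3.108]
contact_force: [1.0, -1.0, 0.5]
opening: 0.001
grasp_force: 0.0
```

```bash
python3 -c "
from h import *
print(r.sign_off())"
```

```text
the job is handed in; nothing more can be done
None
```

I popped the blue flap open, pressed the green button fully down and pressed the flap shut again; the last picture shows it shut with the hand clear, and I handed the job in at about 11 s (no verdict was returned).

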